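# Seat a speaker driver on its mounting studs

### The arm

A 6-joint arm with a two-finger parallel gripper is mounted at the origin on a cart in front of the work surface, level with it; the furniture and walls round the work are solid. World frame = base frame: x ahead of the robot, y to its left, z up, the work surface at z = 0. Lengths are in m, angles in rad, forces in N, time in s.
With the tool pointing down it reaches from about 0.375 to 0.9 m from the base axis. Payload 3.1 kg.
Tool frame: the origin (TCP) lies where the fingers leave the gripper's body, on its centre line; the fingertips stand 70 mm ahead of it and the grasp point (between the pads) lies 51 mm ahead of it; z points along the fingers, y is the line along which they close (so a half turn about z gives the same grasp; the last joint's range is limited). The gripper opens to 87 mm and grips with 3 to 60 N. Pads are 19 mm wide; open, the fingers measure 117 mm over their backs; the gripper's body (75 mm by 190 mm) begins 51 mm behind the grasp point.
Start: joints at [-1.427, 0.527, 1.433, -0, 1.181, -0.178], TCP at [0.198, -0.593, 0.292] pointing down, gripper open.
Joint ranges: [-3.08, 3.08], [-0.75, 2.2], [0.22, 2.44], [-1.43, 4.57], [0, 2.65], [-2.85, 2.85]. Speed limits (rad/s): [2.79, 2.79, 3.14, 3.14, 3.14, 3.14].

### API

Orientations are given as a unit quaternion [x, y, z, w].
In Python, from rig import robot gives the robot as it stands.
- The arm moves only by the tool send_rows, never from a script. Its argument "deltas" is text: rows parted by semicolons, each of 7 numbers parted by spaces: the shift along the tool's x, y, z in mm, then the turn, a rotation vector about the tool's x, y, z in degrees, then the opening, from 0 (shut) to 1 (fully open). A call has 1 to 10 rows; each row shifts and turns the commanded pose from where the row before left it, along the tool's axes as they then stand; what a row does not reach is not made up. A row lasts 1/8 s, in which the tool goes at most 62.5 mm and 10.7 degrees, less where a joint would pass 70% of its speed; a pose out of reach is approached as far as the arm can. A call is refused whole if a number of a shift passes 62.5 or a number of a turn 10.7, either way. A call with a gripper value outside its range is refused whole. The fingers move at their own pace and stop on an object; "newtons" is the grip in N (left out, the last holds). Time passes only in rows, so rows that do not move let the fingers close. It gives the time, the measured TCP pose, the force, the opening and the grip force at its end, in the units of the state.
- robot.get_obs(): the state, without advancing time (a new reading comes with each control period).
- robot.camera(name): name is "scene" or "side" or "wrist"; returns a dict with "image" (480x640x3 uint8, red, green, blue), "depth" (480x640 float32, m along the optical axis (not along the pixel's ray), 0 where there is no reading), "fovy" (degrees; the focal length in pixels is half the picture's height over the tangent of half this angle, whatever the lens; pixels are square), "cx", "cy" (the principal point, pixels), "k1" (the pictures are not rectified: a ray, as slopes to the right and down, at radius r is drawn at 1 + k1 r^2 times it, then the intrinsics apply), "rvec" (rotation vector, rad) and "tvec" (3), from world to camera coordinates, as OpenCV has them. Camera axes: x right, y down, z forward; pixel columns grow to the right and rows downward; lengths in m; the calibration is good to about 2 mm. A picture is of the moment at which its call begins.
- robot.hand_in(): hands the job in; it is judged then, once.
Trained networks look in the newest picture that a camera, given by its name, has taken for a name from the list of things; names that differ only in an ending like _2 or _b are one class to them, and where a whole thing is asked for, a point or a joint stands for the part that bears it (a point fixed in the world has none). Each returns a list of dicts, best first, with "p" (0 to 1); they miss things now and then, are a little off and sometimes report something else, mostly with a low value. They report only what shows in the picture. A call takes as long as a camera call.
- robot.find_in(camera, thing): "box" ([left, top, right, bottom] in pixels, round what is visible of it).
- robot.cut_out(camera, thing): "region" (480x640 bool, what is visible of it) and "box" ([left, top, right, bottom] in pixels, round what is visible of it).
The state is a dict: "time": time; "q": joint angles; "joint_velocities": joint speeds; "joint_torque": joint torques, N m; "position": TCP position; "tool_rot": TCP orientation; "ft_force": force on the tool from outside, world axes, zero at the start; "moment": the same for the moment, N m; "grip_width": finger opening in m; "grip_force": force on a finger pad.
Only numpy, scipy, OpenCV 4.12 (cv2) and the standard library are available. Lean on these libraries where they do the work, as an engineer would, in place of code of your own. Each camera call takes 0.05 s, during which the arm holds its last target. There are 200 camera calls.

### The job

Pick up the loudspeaker driver that lies face down on the desk and lower it, still face down, onto the four studs of the speaker baffle: turn it until all four flange holes find the studs, then slide it fully home so that its flange lies flat on the mounting ring, and let go. Nobody has measured how far round the stud ring was turned when it was fitted, so feel for the studs with light pressure (never more than 30 newtons on the baffle), do not drop the driver, and leave the screw dish, the block battery and the tape roll where they are.

Things in the scene. Friction and masses are not known exactly. Their poses are not given: they have to be found in the camera images.
- driver: Loose loudspeaker driver, 0.34 to 0.56 kg, face down, magnet up. At the bottom a round dark steel flange, 108 mm across, 5 mm thick; above it a ribbed basket tapering from 75 to 56 mm across at 36 mm height; then the magnet. Two small terminals stick out at +x, 29 mm up. Origin: centre of the flange's underside, z up.
- driver_hole (a point): Centre of one flange hole, at the underside, 45 mm from the driver's axis in its own +x direction. The four holes are alike: round, through, 9 mm diameter, 45 mm from the axis toward the driver's +x, +y, -x and -y. Any quarter turn fits as well.
- driver_magnet (a point): Centre of the top of the driver's plain round magnet, the place to grip: 50 mm across, 26 mm high, from 36 to 62 mm above the flange's underside, on the driver's axis.
- baffle: Speaker baffle, fixed to the desk: a square wooden board 140 x 140 x 16 mm with a round opening in the middle, and on it the mounting ring with four upright studs. Origin: centre of the board's underside, on the desk; x and y run along the board's sides, z up. The desk's tall wooden side panel stands to its right: bring the arm in clear of it.
- ring_face (a point): Centre of the top face of the flat aluminium mounting ring (108 mm across, 3 mm thick, concentric with the board), 19 mm above the baffle's origin: the flange's underside ends up on this face. Its axes are the board's, not the ring's.
- stud_tips (a point): Point on the baffle's axis at the height of the stud tips, 39 mm above its origin. The four 6 mm studs stand 45 mm from the axis at quarter turns, their top 4 mm tapering to a blunt tip 3 mm wide. Ring and studs do not give, but are turned by up to 0.45 rad either way from the board's +x, +y, -x, -y; that angle is not measured.
- screw_dish: Bystander: a round metal dish 72 mm across, 16 mm high, on the desk. Origin: centre of its underside.
- battery_block: Bystander: a block battery, 26 x 49 x 17 mm, lying near the front edge of the desk between baffle and driver. Origin: centre of its underside.
- tape_roll: Bystander: a roll of black tape, 60 mm across, 19 mm high, lying flat. Origin: centre of its underside.

How it is judged:
By the outcome, as a careful person would: the job done as asked, in the order asked, and still so for the second after the job is handed in, with the robot touching nothing.
It also fails if it takes over 72 s, if anything falls off the work surface, if the arm or the gripper's body presses on something with over 40 N, if the wrist force passes 120 N, or if a joint passes its speed limit or range.

## Working session

There is one attempt and no reset: what is moved stays moved. The work goes in short steps, Python scripts to look and compute and a tool call to move; the robot and the scene stay as the last step left them, time stands still between calls to the robot, and variables do not carry over. Pictures are saved under pics/ and viewed, at most 10 in all, crops included, and the job is handed in when it is done.

Besides the shell and the picture viewer there is one more tool, called as name(argument=value, ...), one argument or row to a line, values as JSON. send_rows: Moves the arm, as the interface text tells. Its arguments: {"type":"object","properties":{"deltas":{"type":"string"},"newtons":{"type":"number"}},"required":["deltas"]}

```bash
mkdir -p pics; cat > h.py <<'E'
import numpy as np, cv2
from rig import robot
from scipy.spatial.transform import Rotation as R
def cam(n):
    c=robot.camera(n); c['f']=240/np.tan(np.radians(c['fovy'])/2)
    c['K']=np.array([[c['f'],0,c['cx']],[0,c['f'],c['cy']],[0,0,1.]]); c['D']=np.array([c['k1'],0,0,0.])
    c['R']=R.from_rotvec(np.ravel(c['rvec'])).as_matrix(); c['t']=np.ravel(c['tvec']); return c
def ray(c,uv):
    n=cv2.undistortPoints(np.array(uv,float).reshape(-1,1,2),c['K'],c['D']).reshape(-1,2)
    return np.c_[n,np.ones(len(n))]
def onplane(c,uv,z):
    d=ray(c,uv)@c['R']; o=-c['R'].T@c['t']; return o+d*((z-o[2])/d[:,2])[:,None]
def cloud(c,mask):
    v,u=np.nonzero(mask&(c['depth']>0)); d=ray(c,np.c_[u,v])*c['depth'][v,u][:,None]
    return (d-c['t'])@c['R'], np.c_[u,v]
def proj(c,P):
    return cv2.projectPoints(np.array(P,float).reshape(-1,1,3),np.ravel(c['rvec']),c['t'],c['K'],c['D'])[0].reshape(-1,2)
def save(c,n,box=None,s=1):
    im=c['image'][:,:,::-1]
    if box: im=im[box[1]:box[3],box[0]:box[2]]
    cv2.imwrite('pics/'+n,cv2.resize(im,None,fx=s,fy=s,interpolation=cv2.INTER_CUBIC))
E
python3 - <<'E'
from h import *
for n in ('scene','side'):
    c=cam(n); save(c,n+'1.png')
    print(n,'cam at',(-c['R'].T@c['t']).round(3))
    for t in ('driver','baffle','screw_dish','battery_block','tape_roll'):
        for r in robot.cut_out(n,t)[:1]:
            P,_=cloud(c,r['region']); 
            print(t,round(r['p'],2),np.round(r['box']),len(P), np.percentile(P,[2,50,98],axis=0).round(3).tolist() if len(P) else '')
print(robot.get_obs())
E
```

```text
scene cam at [-0.012  0.51   0.856]
driver 0.82 [274. 250. 332. 312.] 2508 [[0.541, 0.182, -0.001], [0.577, 0.238, 0.009], [0.637, 0.279, 0.063]]
baffle 0.66 [399. 211. 504. 289.] 3963 [[0.461, -0.129, 0.0], [0.529, -0.048, 0.016], [0.608, 0.02, 0.024]]
screw_dish 0.92 [318. 193. 355. 226.] 833 [[0.693, 0.059, -0.002], [0.733, 0.089, 0.003], [0.769, 0.124, 0.017]]
battery_block 0.97 [349. 297. 378. 315.] 434 [[0.473, 0.141, 0.003], [0.493, 0.163, 0.016], [0.515, 0.183, 0.02]]
tape_roll 0.81 [181. 305. 215. 340.] 830 [[0.564, 0.402, 0.002], [0.587, 0.428, 0.017], [0.62, 0.455, 0.021]]
side cam at [0.257 0.717 0.63 ]
driver 0.6 [292. 265. 354. 322.] 2545 [[0.541, 0.188, 0.002], [0.578, 0.246, 0.013], [0.634, 0.279, 0.063]]
baffle 0.59 [376. 196. 461. 255.] 2977 [[0.462, -0.128, 0.0], [0.531, -0.037, 0.016], [0.606, 0.022, 0.026]]
screw_dish 0.83 [285. 218. 318. 244.] 735 [[0.692, 0.058, -0.001], [0.728, 0.086, 0.005], [0.758, 0.125, 0.017]]
battery_block 0.93 [375. 283. 403. 303.] 432 [[0.473, 0.141, 0.003], [0.492, 0.165, 0.016], [0.514, 0.183, 0.019]]
tape_roll 0.57 [223. 361. 266. 398.] 1207 [[0.563, 0.401, 0.0], [0.591, 0.43, 0.017], [0.62, 0.457, 0.021]]
{'time': 0.6, 'q': array([-1.42749070e+00,  5.27477123e-01,  1.43269084e+00,  6.71665867e-06,
        1.18140726e+00, -1.78481409e-01]), 'joint_velocities': array([-0.00100619, -0.0020061 , -0.00015286, -0.00129306, -0.00070746,
        0.00028989]), 'joint_torque': array([-9.65017571e-04, -4.39741766e+01, -1.76890630e+01,  6.33800821e-02,
        5.06791798e-02, -2.31990759e-05]), 'position': array([ 0.19770153, -0.59288667,  0.29226539]), 'tool_rot': array([9.87084740e-01, 1.60198991e-01, 2.95321308e-06, 8.76690818e-06]), 'ft_force': array([0.59372535, 0.03627471, 0.32548836]), 'moment': array([ 0.01742359, -0.02652853, -0.03878766]), 'grip_force': 0.0, 'grip_width': 0.08713982344896741}
```

View pics/scene1.png

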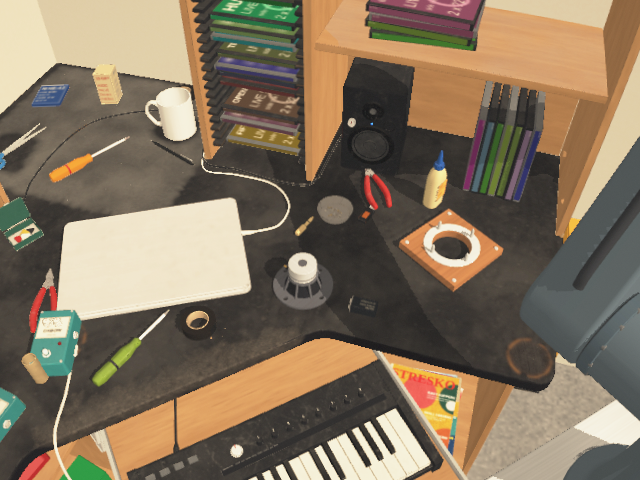

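```bash
python3 - <<'E'
from h import *
from scipy.optimize import least_squares
def circ(P):
    s=least_squares(lambda x:np.hypot(P[:,0]-x[0],P[:,1]-x[1])-x[2],[*P.mean(0)[:2],.03],loss='soft_l1',f_scale=.002); return s.x
for n in ('scene','side'):
    c=cam(n)
    P,uv=cloud(c,np.ones((480,640),bool))
    t=P[(abs(P[:,2]-.062)<.004)&(np.hypot(P[:,0]-.59,P[:,1]-.23)<.06)]
    (a,r)=(0,0)
    cc,r=cv2.minEnclosingCircle(t[:,:2].astype(np.float32)); print(n,'magnet',len(t),np.round(cc,4),round(r,4),t[:,2].mean(), t[:,:2].mean(0))
    b=P[(abs(P[:,2]-.017)<.006)&(abs(P[:,0]-.535)<.1)&(abs(P[:,1]+.05)<.1)]
    (x,y),wh,a=cv2.minAreaRect(b[:,:2].astype(np.float32)); print('board',x,y,wh,a,len(b))
    w=P[(P[:,1]<-.1)&(P[:,2]>.05)&(P[:,0]>.3)]; print('panel',np.percentile(w,[1,50,99],axis=0).round(3).tolist() if len(w) else 0)
    u0,v0=proj(c,[.59,.23,.03])[0].astype(int); save(c,n+'_drv.png',[u0-50,v0-45,u0+50,v0+45],6)
E
```

```text
scene magnet 512 [0.5902 0.2291] 0.0269 0.06118984424902778 [0.5902665  0.23063226]
board 0.5373809337615967 -0.05676291882991791 (0.1428423523902893, 0.1441710889339447) 12.318349838256836 3295
panel [[0.465, -0.553, 0.054], [0.648, -0.274, 0.315], [0.892, -0.104, 0.438]]
side magnet 523 [0.5905 0.2299] 0.0266 0.06182854229775488 [0.5888406  0.23118382]
board 0.5357133150100708 -0.05672791600227356 (0.13970743119716644, 0.14746806025505066) 12.035861015319824 2381
panel [[0.31, -0.815, 0.054], [0.595, -0.309, 0.207], [0.998, -0.103, 0.381]]
```

```bash
python3 - <<'E'
from h import *
c=cam('scene')
for uv in [(565,235),(558,225),(575,170),(600,100),(608,95),(590,160),(545,150),(330,45),(320,50),(604,60),(470,70),(310,180),(205,150),(525,60)]:
    m=np.zeros((480,640),bool); m[uv[1],uv[0]]=1
    P,_=cloud(c,m); print(uv,P.round(3).tolist())
c=cam('wrist'); print('wcam',(-c['R'].T@c['t']).round(3), c['R'].round(3).tolist(), c['fovy'],c['k1'])
E
```

```text
(565, 235) [[0.55, -0.433, -0.154]]
(558, 225) [[0.481, -0.278, 0.018]]
(575, 170) [[0.511, -0.308, 0.127]]
(600, 100) [[0.492, -0.273, 0.309]]
(608, 95) [[0.488, -0.284, 0.319]]
(590, 160) [[0.467, -0.272, 0.199]]
(545, 150) [[0.679, -0.427, 0.009]]
(330, 45) [[0.822, 0.057, 0.318]]
(320, 50) [[0.834, 0.07, 0.305]]
(604, 60) [[0.572, -0.364, 0.319]]
(470, 70) [[0.646, -0.116, 0.319]]
(310, 180) [[0.833, 0.094, 0.005]]
(205, 150) [[1.008, 0.263, 0.022]]
(525, 60) [[0.631, -0.225, 0.319]]
wcam [ 0.274 -0.567  0.384] [[0.316, -0.949, -0.0], [-0.906, -0.302, 0.296], [-0.281, -0.093, -0.955]] 67.42537725768813 -0.052182147682822505
```

View pics/side1.png

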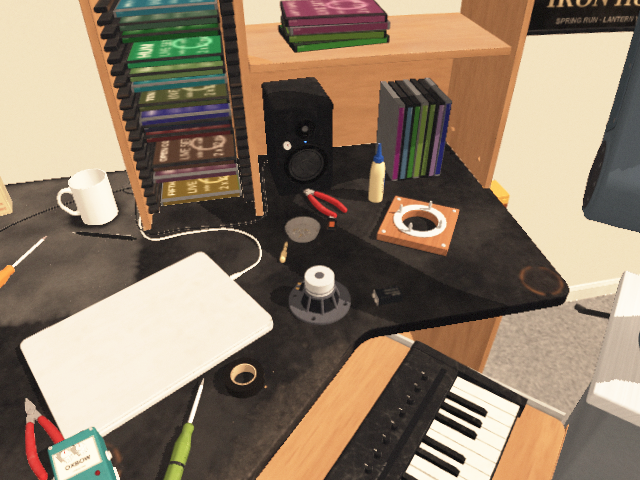

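The side view shows the driver at about (320,292), the baffle at (418,222) and the tall panel at the right. The panel's front edge is near x 0.47, y -0.27, so I'll pass inside it and stop over the baffle for a wrist view.

send_rows(
  deltas="35 -48 0 0 0 0 1;36 -48 0 0 0 0 1;36 -48 0 0 0 0 1;36 -49 0 0 0 0 1;36 -49 0 0 0 0 1;36 -48 0 0 0 0 1;48 -34 0 0 0 0 1;48 -34 0 0 0 0 1;48 -34 0 0 0 0 1;48 -34 0 0 0 0 1",
)

```text
time: 2.05
position: [0.4503, -0.0584, 0.2927]
tool_rot: [0.987, 0.16, 0.001, 0.0]
ft_force: [0.7, -1.0, -0.2]
grip_width: 0.0871
grip_force: 0.0
```

```bash
python3 - <<'E'
from h import *
c=cam('wrist'); print(robot.get_obs()['position'],robot.get_obs()['tool_rot'])
P=[.537,-.057,.019]
u,v=proj(c,P)[0].astype(int); print(u,v)
np.savez('w1.npz',**{k:c[k] for k in ('image','depth','rvec','tvec','R','t','K','D')})
x0,y0=max(0,u-130),max(0,v-100); print(x0,y0); save(c,'w1.png',[x0,y0,min(640,u+130),min(480,v+100)],3)
E
```

```text
[ 0.45367491 -0.05330434  0.29302082] [ 0.98673511  0.16229955  0.00339183 -0.00108447]
335 127
205 27
```

View pics/w1.png

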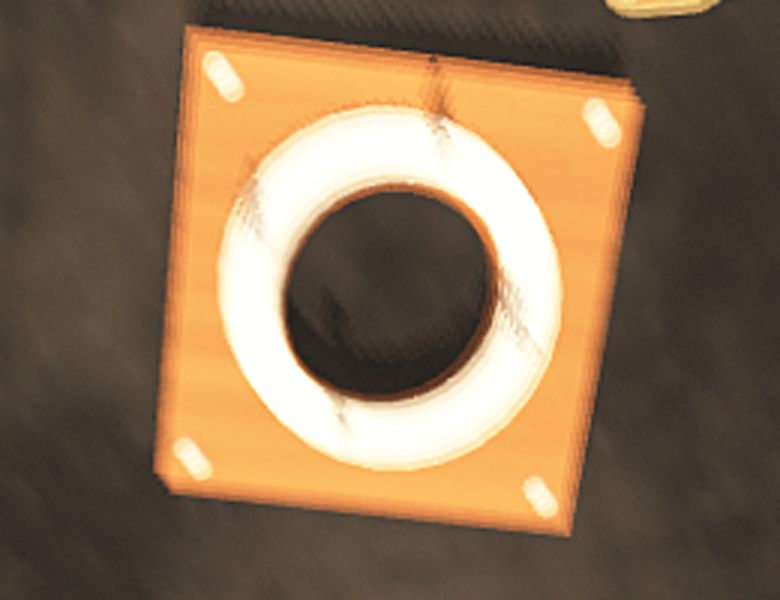

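The picture is motion-blurred. It shows the ring centred at about crop (390,288), with the studs casting shadows. I'll retake it now that the arm has settled and warp it to a top view.

```bash
cat >> h.py <<'E'
def top(c,ctr,z,half=.08,n=600):
    g=np.linspace(-half,half,n); X,Y=np.meshgrid(g,g)   # image right = world -y, up = +x
    P=np.stack([ctr[0]-Y,ctr[1]-X,np.full_like(X,z)],-1).reshape(-1,3)
    m=proj(c,P).astype(np.float32).reshape(n,n,2)
    return cv2.remap(c['image'],m[...,0],m[...,1],cv2.INTER_CUBIC)[:,:,::-1]
E
python3 - <<'E'
from h import *
for i in range(4): c=cam('wrist')
o=robot.get_obs(); print(o['position'],o['tool_rot'])
ctr=[.537,-.057]
a=top(c,ctr,.019); b=top(c,ctr,.039)
P,uv=cloud(c,np.ones((480,640),bool))
q=P[(np.hypot(P[:,0]-ctr[0],P[:,1]-ctr[1])<.06)]
b_=P[(abs(P[:,2]-.017)<.005)&(abs(P[:,0]-.537)<.1)&(abs(P[:,1]+.057)<.1)]
print(cv2.minAreaRect(b_[:,:2].astype(np.float32)))
h=q[q[:,2]>.026]; print(len(h)); rr=h[:,:2]-ctr; print(np.c_[np.hypot(*rr.T)*1e3,np.degrees(np.arctan2(rr[:,1],rr[:,0])),h[:,2]*1e3].round(0).tolist()[:60])
g=cv2.cvtColor(a,cv2.COLOR_BGR2GRAY)
# ring circle from threshold
m=((a.min(2)>190)*255).astype(np.uint8)
cs=max(cv2.findContours(m,0,2)[0],key=cv2.contourArea); (x,y),r=cv2.minEnclosingCircle(cs); e=cv2.fitEllipse(cs); s=.16/599
print('ring c',ctr[0]-(e[0][1]*s-.08),ctr[1]-(e[0][0]*s-.08),np.array(e[1])*s)
# gamma to show highlights
f=lambda im:(255*(im/255.)**4).astype(np.uint8)
cv2.imwrite('pics/w2.png',np.hstack([cv2.resize(f(a)[100:500,100:500],(400,400)),cv2.resize(b[100:500,100:500],(400,400))]))
E
```

```text
[ 0.44877654 -0.05991435  0.29220133] [ 9.86981767e-01  1.60831838e-01 -3.17665068e-04  1.00223996e-04]
((0.5367195010185242, -0.059141822159290314), (0.1408996284008026, 0.14037513732910156), 12.285710334777832)
16010
[[47.0, -1.0, 32.0], [46.0, -2.0, 36.0], [47.0, -3.0, 36.0], [47.0, -4.0, 36.0], [47.0, -5.0, 36.0], [46.0, -0.0, 31.0], [45.0, -1.0, 36.0], [45.0, -2.0, 37.0], [45.0, -3.0, 40.0], [46.0, -4.0, 39.0], [46.0, -5.0, 38.0], [47.0, -6.0, 35.0], [44.0, -0.0, 34.0], [44.0, -1.0, 37.0], [44.0, -2.0, 39.0], [45.0, -3.0, 39.0], [45.0, -4.0, 40.0], [45.0, -5.0, 40.0], [46.0, -7.0, 37.0], [44.0, -0.0, 30.0], [44.0, -1.0, 33.0], [43.0, -2.0, 37.0], [44.0, -3.0, 37.0], [44.0, -4.0, 37.0], [44.0, -5.0, 40.0], [45.0, -6.0, 38.0], [45.0, -7.0, 36.0], [43.0, -1.0, 28.0], [43.0, -1.0, 35.0], [43.0, -2.0, 37.0], [43.0, -3.0, 36.0], [43.0, -4.0, 40.0], [43.0, -5.0, 39.0], [44.0, -7.0, 37.0], [45.0, -8.0, 35.0], [43.0, -1.0, 27.0], [43.0, -2.0, 29.0], [43.0, -3.0, 32.0], [43.0, -4.0, 34.0], [43.0, -5.0, 36.0], [43.0, -6.0, 35.0], [43.0, -7.0, 36.0], [44.0, -9.0, 33.0], [42.0, -3.0, 28.0], [42.0, -4.0, 30.0], [42.0, -5.0, 32.0], [42.0, -6.0, 33.0], [43.0, -7.0, 29.0], [45.0, 87.0, 35.0], [44.0, 86.0, 34.0], [43.0, 86.0, 37.0], [42.0, 85.0, 35.0], [42.0, 85.0, 31.0], [46.0, 88.0, 32.0], [45.0, 88.0, 36.0], [44.0, 88.0, 38.0], [43.0, 87.0, 38.0], [42.0, 87.0, 37.0], [41.0, 86.0, 35.0], [45.0, 89.0, 35.0]]
ring c 0.5364167036206178 -0.05911780376147747 [0.10689037 0.1071047 ]
```

View pics/w2.png

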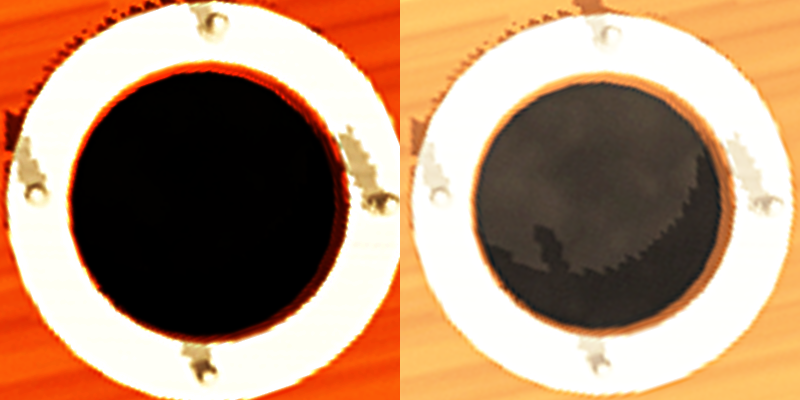

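The top view shows all four studs: left view (213,22), (36,192), (207,372), (380,203). They are turned only a few degrees from world axes. Next I'll fit the tips from depth.

```bash
cat >> h.py <<'E'
from scipy.optimize import least_squares
def fit4(XY,x0,r=.045):
    """centre and angle (mod 90) of four points on a ring, from a point set"""
    def f(x):
        a=x[2]+np.arange(4)*np.pi/2; T=np.c_[x[0]+r*np.cos(a),x[1]+r*np.sin(a)]
        return np.min(np.linalg.norm(XY[:,None]-T[None],axis=2),1)
    best=min((least_squares(f,[*x0,a],loss='soft_l1',f_scale=.001) for a in np.radians([-40,-20,0,20,40])),key=lambda s:s.cost)
    return best.x,np.sqrt(np.mean(f(best.x)**2))
E
python3 - <<'E'
from h import *
c=cam('wrist'); P,_=cloud(c,np.ones((480,640),bool)); ctr=[.5365,-.0591]
r=np.hypot(P[:,0]-ctr[0],P[:,1]-ctr[1])
for lo,hi in((.034,.042),(.0375,.042)):
    h=P[(r<.055)&(r>.035)&(P[:,2]>lo)&(P[:,2]<hi)]; x,e=fit4(h[:,:2],ctr)
    a=np.degrees(np.arctan2(h[:,1]-x[1],h[:,0]-x[0])-x[2]); k=np.round(a/90).astype(int)%4
    print(len(h),x[:2].round(4),np.degrees(x[2]).round(2),e,[ (sum(k==i),h[k==i].mean(0).round(4).tolist()) for i in range(4)])
print('ring z',np.median(P[(r<.05)&(r>.035)&(P[:,2]<.026)][:,2]))
E
```

```text
136 [ 0.5365 -0.0589] -1.44 0.002174790414508711 [(np.int64(36), [0.5811, -0.0601, 0.037]), (np.int64(37), [0.5376, -0.0147, 0.0368]), (np.int64(30), [0.4918, -0.0572, 0.0369]), (np.int64(33), [0.5359, -0.1034, 0.0367])]
51 [ 0.5364 -0.059 ] -1.64 0.0014631349665434718 [(np.int64(16), [0.5813, -0.0603, 0.0383]), (np.int64(13), [0.5376, -0.0145, 0.0387]), (np.int64(11), [0.4915, -0.0573, 0.0386]), (np.int64(11), [0.5354, -0.1035, 0.0383])]
ring z 0.018256027244913684
```

send_rows(
  deltas="34 -44 0 0 0 0 1;34 -44 0 0 0 0 1;34 -44 0 0 0 0 1;34 -44 0 0 0 0 1;33 -42 0 0 0 0 1;0 0 0 0 0 0 1;0 0 0 0 0 0 1;0 0 0 0 0 0 1",
)

```text
time: 3.35
position: [0.5401, 0.1981, 0.2922]
tool_rot: [0.987, 0.159, -0.001, 0.0]
ft_force: [0.2, -0.3, 1.1]
grip_width: 0.0869
grip_force: 0.0
```

```bash
python3 - <<'E'
from h import *
s=cam('scene'); P,_=cloud(s,np.ones((480,640),bool))
b=P[(np.hypot(P[:,0]-.65,P[:,1]+.01)<.1)&(P[:,2]>.03)]; print('bottle',np.percentile(b,[2,50,99],axis=0).round(3).tolist())
c=cam('wrist'); o=robot.get_obs(); print(o['position'],o['tool_rot'])
ctr=[.5902,.2295]
P,_=cloud(c,np.ones((480,640),bool)); r=np.hypot(P[:,0]-ctr[0],P[:,1]-ctr[1])
t=P[(abs(P[:,2]-.062)<.003)&(r<.04)]; print('magnet',len(t),cv2.minEnclosingCircle(t[:,:2].astype(np.float32)),t[:,:2].mean(0))
a=top(c,ctr,.005); f=(255*(a/255.)**.6).astype(np.uint8)
cv2.imwrite('pics/d1.png',f)
np.savez('d1.npz',a=a,P=P)
E
```

```text
bottle [[0.646, -0.108, 0.033], [0.66, -0.093, 0.091], [0.729, -0.034, 0.321]]
[0.5402881  0.19853559 0.29235623] [ 9.87281629e-01  1.58980882e-01 -2.39997908e-04  8.71751585e-05]
magnet 2502 ((0.591454267501831, 0.2279898226261139), 0.02517956681549549) [0.59200398 0.22763795]
```

View pics/d1.png

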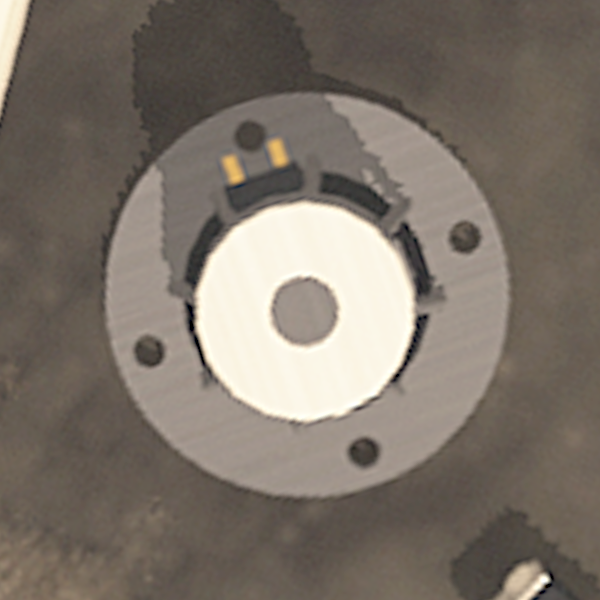

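The driver's holes are at (249,135), (464,237), (364,452) and (150,350). That gives its centre at (0.5918, 0.2276) and its angle at +19.9°, so it needs about -21.4° to match the studs. I'll descend to the magnet, keeping the fingertips above the basket.

send_rows(
  deltas="29 -6 30 0 0 0 1;29 -6 30 0 0 0 1;0 0 40 0 0 0 1;0 0 40 0 0 0 1;0 0 25 0 0 0 1;0 0 18 0 0 0 1;0 0 0 0 0 0 1;0 0 0 0 0 0 1",
)

```text
time: 4.45
position: [0.5925, 0.2299, 0.1103]
tool_rot: [0.987, 0.16, 0.001, -0.0]
ft_force: [0.6, 0.4, -0.4]
grip_width: 0.0872
grip_force: 0.0
```

send_rows(
  deltas="0 0 0 0 0 0 0;0 0 0 0 0 0 0;0 0 0 0 0 0 0;0 0 0 0 0 0 0;0 0 0 0 0 0 0;0 0 0 0 0 0 0;0 0 0 0 0 0 0;0 0 0 0 0 0 0",
  newtons=40,
)

```text
time: 5.45
position: [0.592, 0.2295, 0.1094]
tool_rot: [0.987, 0.16, 0.0, 0.0]
ft_force: [0.5, -3.4, 1.1]
grip_width: 0.0494
grip_force: 40.0
```

```bash
python3 - <<'E'
from h import *
o=robot.get_obs(); print({k:np.round(o[k],4) for k in ('q','position','tool_rot','ft_force','moment','grip_width','grip_force')})
s=cam('scene'); P,_=cloud(s,np.ones((480,640),bool))
b=P[(np.hypot(P[:,0]-.66,P[:,1]+.093)<.04)&(P[:,2]>.03)&(P[:,2]<.25)]; print('bottle',np.percentile(b,[2,50,99,100],axis=0).round(3).tolist())
E
```

```text
{'q': array([ 1.9440e-01,  7.7730e-01,  1.5325e+00, -1.0000e-03,  8.3140e-01,
        1.4439e+00]), 'position': array([0.592 , 0.2295, 0.1094]), 'tool_rot': array([9.871e-01, 1.603e-01, 2.000e-04, 4.000e-04]), 'ft_force': array([ 0.528 , -3.4192,  1.0714]), 'moment': array([-0.7559, -0.1118,  0.0329]), 'grip_width': np.float64(0.0494), 'grip_force': np.float64(39.9984)}Traceback (most recent call last):
  File "<stdin>", line 4, in <module>
    return _quantile_unchecked(
        a, q, axis, out, overwrite_input, method, keepdims, weights)
    return _ureduce(a,
                    func=_quantile_ureduce_func,
    ...<5 lines>...
                    overwrite_input=overwrite_input,
                    method=method)
    r = func(a, **kwargs)
    result = _quantile(arr,
                       quantiles=q,
    ...<2 lines>...
                       out=out,
                       weights=wgt)
    slices_having_nans = np.isnan(arr[-1, ...])
                                  ~~~^^^^^^^^^
IndexError: index -1 is out of bounds for axis 0 with size 0
```

send_rows(
  deltas="0 0 -10 0 0 0 0;0 0 -20 0 0 0 0;0 0 -25 0 0 0 0;0 0 -25 0 0 0 0;0 0 -10 0 0 0 0;0 0 0 0 0 0 0;0 0 0 0 0 0 0",
)

```text
time: 6.38
position: [0.5908, 0.2299, 0.1983]
tool_rot: [0.987, 0.16, -0.001, -0.0]
ft_force: [0.1, 0.4, -5.7]
grip_width: 0.0493
grip_force: 40.0
```

```bash
python3 - <<'E'
from h import *
o=robot.get_obs(); print({k:np.round(o[k],4) for k in ('position','ft_force','moment','grip_width','grip_force')})
s=cam('scene'); P,uv=cloud(s,np.ones((480,640),bool))
for w in [(438,155),(437,170),(433,195),(432,206)]:
    print(w,P[(uv==w).all(1)].round(3).tolist())
c=cam('wrist'); p=o['position']; P,_=cloud(c,np.ones((480,640),bool))
z=p[2]-.109
a=top(c,p[:2],z+.005); cv2.imwrite('pics/d2.png',(255*(a/255.)**.6).astype(np.uint8))
r=np.hypot(P[:,0]-p[0],P[:,1]-p[1]); t=P[(r<.06)&(r>.042)&(P[:,2]>z-.01)&(P[:,2]<z+.02)]
print('flange z',np.median(t[:,2])-z,len(t)); A=np.c_[t[:,:2]-p[:2],np.ones(len(t))]; print('tilt',np.degrees(np.linalg.lstsq(A,t[:,2],rcond=None)[0][:2]))
E
```

```text
{'position': array([0.5908, 0.2299, 0.1983]), 'ft_force': array([ 0.0651,  0.4013, -5.7048]), 'moment': array([0.0044, 0.0308, 0.0152]), 'grip_width': np.float64(0.0493), 'grip_force': np.float64(39.9991)}
(438, 155) [[0.21, 0.311, 0.617]]
(437, 170) [[0.208, 0.311, 0.606]]
(433, 195) [[0.208, 0.311, 0.584]]
(432, 206) [[0.206, 0.311, 0.575]]
flange z 0.003863960975826572 5717
tilt [-0.12472349  0.09411193]
```

View pics/d2.png

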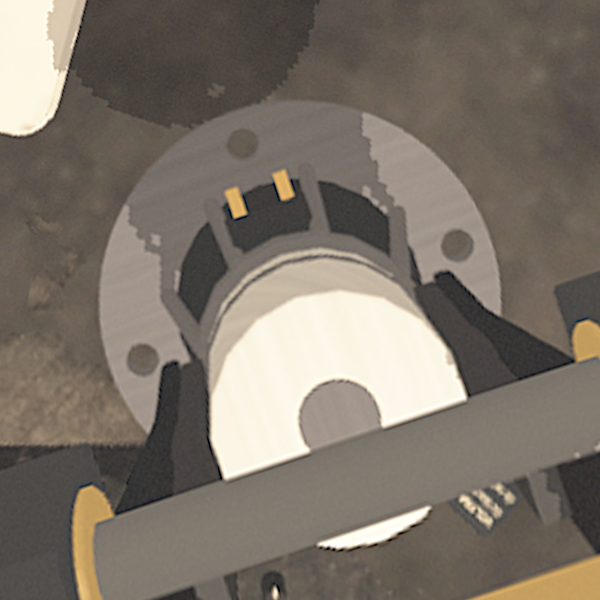

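The driver hangs level: tilt is under 0.15° and the weight reads 5.7 N. The holes at (242,143), (457,245) and (143,360) give an angle of 20.05°, with the axis within 1 mm of the TCP. Next I'll turn 21.5° and carry it over the baffle.

send_rows(
  deltas="0 0 0 0 0 7 0;0 0 0 0 0 9 0;0 0 0 0 0 5.5 0;-4 25 4 0 0 0 0;-6 50 6 0 0 0 0;-7 55 6 0 0 0 0;-7 55 6 0 0 0 0;-7 52 4 0 0 0 0;-5 36 2 0 0 0 0;-2 18 0 0 0 0 0",
)

```text
time: 7.72
position: [0.5377, -0.0605, 0.1706]
tool_rot: [1.0, -0.028, -0.001, -0.0]
ft_force: [-0.1, -0.1, -5.0]
grip_width: 0.0495
grip_force: 40.0
```

send_rows(
  deltas="0 0 0 0 0 0 0;0 0 0 0 0 0 0;0 0 0 0 0 0 0",
)

```text
time: 8.1
position: [0.5383, -0.0572, 0.1713]
tool_rot: [1.0, -0.026, 0.0, -0.0]
ft_force: [-0.8, 0.5, -4.1]
grip_width: 0.0493
grip_force: 40.0
```

```bash
python3 - <<'E'
from h import *
o=robot.get_obs(); print({k:np.round(o[k],4) for k in ('position','ft_force','moment','grip_width','grip_force')})
r=R.from_quat(o['tool_rot']).as_matrix(); print(r.round(4).tolist(), 'yaw',np.degrees(np.arctan2(r[1,0],r[0,0])))
print('tool delta mm to target',(r.T@(np.array([.5373,-.0589,o['position'][2]])-o['position'])*1e3).round(1))
c=cam('wrist'); save(c,'p1.png')
E
```

```text
{'position': array([ 0.5383, -0.0572,  0.1713]), 'ft_force': array([-0.7718,  0.483 , -4.1013]), 'moment': array([ 0.0968,  0.0394, -0.0453]), 'grip_width': np.float64(0.0493), 'grip_force': np.float64(39.9992)}
[[0.9987, -0.0515, 0.0], [-0.0515, -0.9987, 0.0003], [-0.0, -0.0003, -1.0]] yaw -2.950851135910312
tool delta mm to target [-0.9  1.7 -0. ]
```

View pics/p1.png

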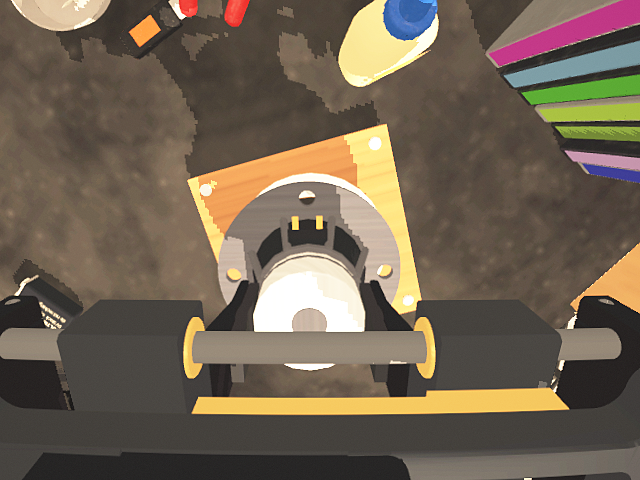

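The wrist view shows the driver (flange holes at about (307,197), (235,273), (385,270)) over the ring, and the arm is clear of the bottle and books. I'll centre it and lower it to just above the tips.

send_rows(
  deltas="-0.9 1.7 10 0 0 0.2 0;0 0 8 0 0 0 0;0 0 0 0 0 0 0;0 0 0 0 0 0 0;0 0 0 0 0 0 0",
)

```text
time: 8.78
position: [0.5374, -0.0604, 0.1534]
tool_rot: [1.0, -0.029, 0.0, 0.0]
ft_force: [-0.2, -0.1, -4.6]
grip_width: 0.0492
grip_force: 40.0
```

```bash
cat > st.py <<'E'
from h import *
o=robot.get_obs(); r=R.from_quat(o['tool_rot']).as_matrix()
print({k:np.round(o[k],4).tolist() for k in ('time','position','ft_force','moment','grip_width')},'yaw',np.degrees(np.arctan2(r[1,0],r[0,0])).round(2),'delta',(r.T@(np.array([.5373,-.0589,o['position'][2]])-o['position'])*1e3).round(1))
E
cat >st2.py <<'E'
from st import *
c=cam('wrist'); p=o['position']; P,_=cloud(c,np.ones((480,640),bool)); z=p[2]-.109
q=np.hypot(P[:,0]-p[0],P[:,1]-p[1])
# residual stud visibility through the holes: depth inside each hole
a=top(c,p[:2],z+.005,.06,600); cv2.imwrite('pics/p2.png',(255*(a/255.)**1.5).astype(np.uint8))
E
python3 st2.py
```

```text
{'time': 8.775, 'position': [0.5374, -0.0604, 0.1534], 'ft_force': [-0.1818, -0.1232, -4.5614], 'moment': [0.0524, -0.0044, -0.0093], 'grip_width': 0.0492} yaw -3.27 delta [-0.2 -1.4 -0. ]
```

View pics/p2.png

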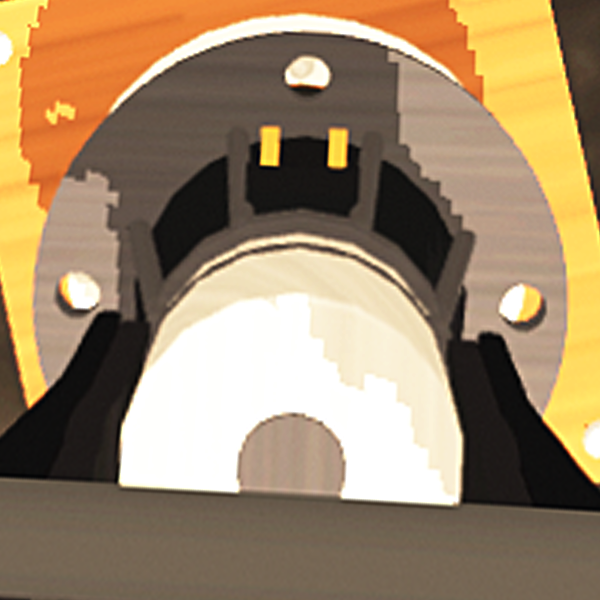

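In this view the stud in the top hole shows at about (308,72), and the side holes at (78,290) and (521,303) look partly over their studs. The pose readings jitter by a millimetre or two, so I'll average several.

```bash
cat > avg.py <<'E'
from h import *
L=[]
for i in range(8):
    robot.camera('wrist'); o=robot.get_obs(); r=R.from_quat(o['tool_rot']).as_matrix()
    L.append([*o['position']*1e3,np.degrees(np.arctan2(r[1,0],r[0,0])),*o['ft_force']])
L=np.array(L); print('mean',L.mean(0).round(2),'sd',L.std(0).round(2)); m=L.mean(0)
print('delta',(r.T@np.array([537.3-m[0],-58.9-m[1],0])).round(2))
E
python3 avg.py
```

```text
mean [ 5.3727e+02 -6.0290e+01  1.5341e+02 -3.2700e+00 -2.3000e-01 -4.0000e-02
 -4.9600e+00] sd [0.06 0.03 0.07 0.   0.41 0.4  0.38]
delta [-0.05 -1.39 -0.  ]
```

send_rows(
  deltas="0 -1.4 2 0 0 0 0;0 0 2 0 0 0 0;0 0 2 0 0 0 0;0 0 1 0 0 0 0;0 0 0 0 0 0 0;0 0 0 0 0 0 0;0 0 0 0 0 0 0",
)

```text
time: 10.1
position: [0.5373, -0.0589, 0.1463]
tool_rot: [1.0, -0.028, 0.0, 0.0]
ft_force: [-0.5, -0.2, -4.6]
grip_width: 0.0496
grip_force: 40.0
```

```bash
python3 avg.py
```

```text
mean [ 5.3729e+02 -5.8860e+01  1.4630e+02 -3.2600e+00 -1.9000e-01  2.0000e-02
 -4.7400e+00] sd [0.02 0.01 0.02 0.   0.44 0.49 0.4 ]
delta [0.01 0.04 0.  ]
```

send_rows(
  deltas="0 0 1 0 0 0 0;0 0 1 0 0 0 0;0 0 1 0 0 0 0;0 0 0 0 0 0 0;0 0 0 0 0 0 0",
)

```text
time: 11.12
position: [0.5373, -0.0589, 0.1432]
tool_rot: [1.0, -0.028, -0.0, -0.0]
ft_force: [-0.8, 0.4, -4.3]
grip_width: 0.049
grip_force: 40.0
```

send_rows(
  deltas="0 0 1 0 0 0 0;0 0 1 0 0 0 0;0 0 0 0 0 0 0;0 0 0 0 0 0 0",
)

```text
time: 11.62
position: [0.5373, -0.0589, 0.1412]
tool_rot: [1.0, -0.028, -0.0, -0.0]
ft_force: [0.2, 0.4, -4.5]
grip_width: 0.0493
grip_force: 40.0
```

The flange is 7 mm below the tips with no contact force, so all four holes are on the studs. I'll keep sliding it down gently.

send_rows(
  deltas="0 0 1.5 0 0 0 0;0 0 1.5 0 0 0 0;0 0 1.5 0 0 0 0;0 0 1.5 0 0 0 0;0 0 0 0 0 0 0;0 0 0 0 0 0 0",
)

```text
time: 12.38
position: [0.5373, -0.0589, 0.1353]
tool_rot: [1.0, -0.028, 0.0, 0.0]
ft_force: [-0.1, 0.7, -6.4]
grip_width: 0.0493
grip_force: 40.0
```

send_rows(
  deltas="0 0 1.5 0 0 0 0;0 0 1.5 0 0 0 0;0 0 1 0 0 0 0;0 0 0 0 0 0 0;0 0 0 0 0 0 0",
)

```text
time: 13.0
position: [0.5373, -0.0588, 0.1313]
tool_rot: [1.0, -0.028, 0.0, -0.0]
ft_force: [-0.5, 0.0, -5.0]
grip_width: 0.0489
grip_force: 40.0
```

Flange at about 22 mm, 3 mm to go.

send_rows(
  deltas="0 0 1 0 0 0 0;0 0 0.7 0 0 0 0;0 0 0 0 0 0 0;0 0 0 0 0 0 0",
)

```text
time: 13.5
position: [0.5373, -0.0588, 0.1296]
tool_rot: [1.0, -0.028, 0.0, 0.0]
ft_force: [0.1, 1.4, -5.0]
grip_width: 0.0492
grip_force: 40.0
```

send_rows(
  deltas="0 0 0.7 0 0 0 0;0 0 0 0 0 0 0;0 0 0 0 0 0 0",
)

```text
time: 13.88
position: [0.5373, -0.0588, 0.1288]
tool_rot: [1.0, -0.028, -0.0, -0.0]
ft_force: [0.4, 0.9, -4.9]
grip_width: 0.0494
grip_force: 40.0
```

send_rows(
  deltas="0 0 0.4 0 0 0 0;0 0 0 0 0 0 0;0 0 0 0 0 0 0",
)

```text
time: 14.25
position: [0.5373, -0.0588, 0.1285]
tool_rot: [1.0, -0.028, 0.0, 0.0]
ft_force: [0.3, 0.2, -5.4]
grip_width: 0.0491
grip_force: 40.0
```

send_rows(
  deltas="0 0 0.4 0 0 0 0;0 0 0 0 0 0 0;0 0 0 0 0 0 0",
)

```text
time: 14.62
position: [0.5373, -0.0588, 0.1284]
tool_rot: [1.0, -0.028, 0.0, 0.0]
ft_force: [-1.0, 0.8, -0.3]
grip_width: 0.0492
grip_force: 40.0
```

send_rows(
  deltas="0 0 0.4 0 0 0 0;0 0 0 0 0 0 0;0 0 0 0 0 0 0",
)

```text
time: 15.0
position: [0.5373, -0.0588, 0.1283]
tool_rot: [1.0, -0.028, 0.0, 0.0]
ft_force: [-2.7, 1.6, 5.7]
grip_width: 0.0494
grip_force: 40.0
```

The flange is seated: it took the driver's weight at the expected height, with about 11 N on the baffle. I'll release and retreat upward.

send_rows(
  deltas="0 0 0 0 0 0 1;0 0 0 0 0 0 1;0 0 0 0 0 0 1;0 0 0 0 0 0 1;0 0 0 0 0 0 1;0 0 0 0 0 0 1",
)

```text
time: 15.75
position: [0.5373, -0.0589, 0.1276]
tool_rot: [1.0, -0.028, -0.0, -0.0]
ft_force: [0.4, 0.7, -0.2]
grip_width: 0.0867
grip_force: 0.0
```

send_rows(
  deltas="0 0 -10 0 0 0 1;0 0 -20 0 0 0 1;0 0 -25 0 0 0 1;-15 0 -25 0 0 0 1;-35 0 -15 0 0 0 1;-30 0 0 0 0 0 1;0 0 0 0 0 0 1;0 0 0 0 0 0 1;0 0 0 0 0 0 1",
)

```text
time: 16.88
position: [0.4588, -0.0547, 0.2228]
tool_rot: [1.0, -0.028, 0.001, 0.0]
ft_force: [-0.3, -0.4, 0.1]
grip_width: 0.0871
grip_force: 0.0
```

```bash
python3 - <<'E'
from st import *
c=cam('wrist'); P,_=cloud(c,np.ones((480,640),bool)); q=np.hypot(P[:,0]-.5365,P[:,1]+.059)
t=P[(q<.052)&(q>.04)&(P[:,2]<.03)&(P[:,2]>.015)]; A=np.c_[t[:,:2]-[.5365,-.059],np.ones(len(t))]; s=np.linalg.lstsq(A,t[:,2],rcond=None)[0]
m=P[(q<.03)&(abs(P[:,2]-.081)<.006)]
print('flange top z',s[2],np.median(t[:,2]),'tilt',np.degrees(s[:2]),'magnet z',np.median(m[:,2]),cv2.minEnclosingCircle(m[:,:2].astype(np.float32)))
a=top(c,[.5365,-.059],.024); cv2.imwrite('pics/f.png',a)
E
```

```text
{'time': 16.875, 'position': [0.4588, -0.0547, 0.2228], 'ft_force': [-0.3284, -0.3512, 0.092], 'moment': [0.0534, 0.006, -0.0354], 'grip_width': 0.0871} yaw -3.26 delta [78.6 -0.3  0.1]
flange top z 0.023572837208309452 0.02362041082963966 tilt [-0.02446457  0.04013371] magnet z 0.08065275593678749 ((0.536382257938385, -0.058614615350961685), 0.025093363597989082)
```

View pics/f.png

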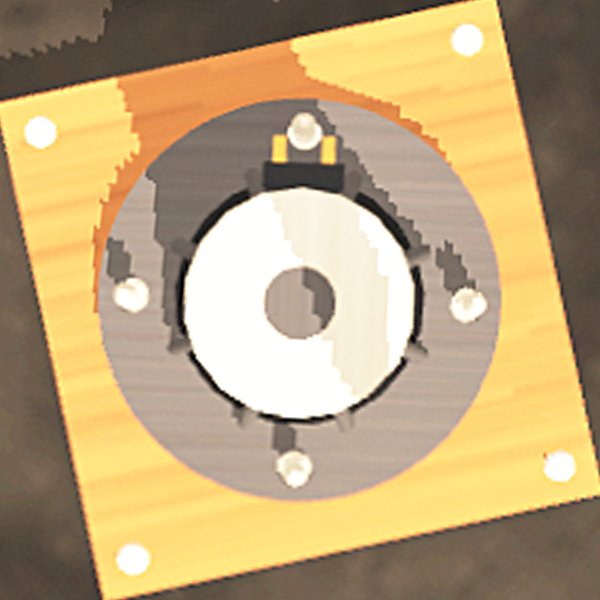

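All four studs show through the flange holes at (303,130), (130,294), (468,303) and (293,467). The flange is level at 23.6 mm, against 24 mm nominal.

```bash
python3 -c "
from rig import robot
print(robot.hand_in())"
```

```text
the job is handed in; nothing more can be done
None
```

The driver is on all four studs with its flange flat on the mounting ring (about 11 N at contact) and has been let go; the job was handed in at about 17 s.

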